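# Clear the mixing rack: twist out the locked pots and nest each set for washing

### The arm

A 7-joint arm with a two-finger parallel gripper is mounted at the origin on the work surface; the furniture and walls round the work are solid. World frame = base frame: x ahead of the robot, y to its left, z up, the work surface at z = 0. Lengths are in m, angles in rad, forces in N, time in s.
With the tool pointing down it reaches from about 0.425 to 0.925 m from the base axis. Payload 6.8 kg.
Tool frame: the origin (TCP) lies on the front face of the gripper's body, between the roots of the fingers; the fingertips stand 73 mm ahead of it and the grasp point (between the pads) lies 54 mm ahead of it (env.nose_length is the distance from the TCP to the fingertips, in m); z points along the fingers, y is the line along which they close (so a half turn about z gives the same grasp; the last joint's range is limited). The gripper opens to 85 mm and grips with 20 to 120 N. Pads are 22 mm wide; open, the fingers measure 114 mm over their backs; the gripper's body (76 mm by 85 mm) begins 54 mm behind the grasp point. The pads swing forward as they close: fully open they stand 13 mm farther back than shut.
Start: joints at [-1.28, 0.477, 0.022, 1.555, -0.011, 1.109, -0.083], TCP at [0.262, 0.622, 0.304] pointing down, gripper open.
Joint ranges: [-2.96, 2.96], [-0.34, 2.1], [-1.41, 1.46], [0.24, 2.44], [-1.37, 4.51], [0.17, 1.92], [-2.96, 2.96]. Speed limits (rad/s): [2.39, 2.39, 3.14, 3.14, 3.14, 3.14, 3.14].

### API

Orientations are given as a unit quaternion [w, x, y, z].
In Python, from cell import env, kin, camera, calibration, job gives the robot as it stands. The module is installed in compiled form; this text tells all that it offers. Calls block until the motion is done:
- env.reach(position, orientation): joint-space move of the TCP to a pose.
- env.movel(position, velocity=0.15, rot=None, stop_force=None): straight line of the TCP; rot=None keeps the orientation; velocity is the mean speed in m/s. With stop_force (N) it stops when the force on the tool has changed by that much, and returns True; else False.
- env.goto_joints(angles): joint-space move.
- env.grip(opening, f_grip=None): finger opening in m; f_grip is the grip in N (None keeps the last); returns when the fingers have stopped.
- env.dwell(seconds).
- kin.inverse_kinematics(position, orientation): joint angles nearest the present ones, or None.
- env.get_state(): the state.
- camera(name): name is "scene" or "top" or "wrist"; returns (picture, depth): 384x512x3 uint8, blue, green, red; 384x512 float32, m along the optical axis (not along the pixel's ray), 0 where there is no reading.
- calibration(name): a dict with "fx", "fy", "cx", "cy" (pixels), "rvec" (rotation vector, rad) and "tvec" (3), from world to camera coordinates, as OpenCV has them. Camera axes: x right, y down, z forward; pixel columns grow to the right and rows downward; lengths in m; the calibration is good to about 2 mm. A picture is of the moment at which its call begins: read the wrist's pose just before it. calibration takes no time and is no camera call; for the wrist camera it gives the pose at the moment of the call.
A pose or a line that the arm cannot do raises env.PlanningError and nothing moves.
- job.job_done(): hands the job in; it is judged then, once.
The state is a dict: "time": time; "qpos": joint angles; "joint_velocities": joint speeds; "joint_torque": joint torques, N m; "tcp_pos": TCP position; "orientation": TCP orientation; "force": force on the tool from outside, world axes, zero at the start; "torque": the same for the moment, N m; "opening": finger opening in m; "gripper_force": force on a finger pad.
Only numpy, scipy, OpenCV 4.12 (cv2) and the standard library are available. Lean on these libraries where they do the work, as an engineer would, in place of code of your own. Each camera call takes 0.05 s, during which the arm holds its last target. There are 200 camera calls.

### The job

Clear down the two-part adhesive mixing rack: take every pot out of its holder by gripping its rim, twisting it anticlockwise until its black lines are at the green marks and pulling it straight up. Nest the white resin pots one inside another, largest outermost, in one round seat of the steel wash tray, and the yellow hardener pots likewise in the other seat, never mixing the two sets; every pot must stand upright and fully home. Do not knock over the glue bottle.

Things in the scene. Friction and masses are not known exactly. Their poses are not given: they have to be found in the camera images.
- resin_l: Large resin pot: white tapered plastic cup, blue band; 68 mm across the rim, 64 mm at the cup's bottom, wall 2.5 mm. Origin: centre of the foot's underside; z up, rim at z = 72 mm. Grey foot 14 mm high; inner floor of the cup at z = 18 mm. Locking bar under the foot along the pot's x, 61 mm long, 5 mm high; black lines on the rim at +x and -x. Always there.
- resin_m: Medium resin pot: white tapered plastic cup, green band; 56 mm across the rim, 52 mm at the cup's bottom, wall 2.5 mm. Origin: centre of the foot's underside; z up, rim at z = 82 mm. Grey foot 14 mm high; inner floor of the cup at z = 18 mm. Locking bar under the foot along the pot's x, 49 mm long, 5 mm high; black lines on the rim at +x and -x. May be absent.
- resin_s: Small resin pot: white tapered plastic cup, red band; 44 mm across the rim, 40 mm at the cup's bottom, wall 2.5 mm. Origin: centre of the foot's underside; z up, rim at z = 92 mm. Grey foot 14 mm high; inner floor of the cup at z = 18 mm. Locking bar under the foot along the pot's x, 37 mm long, 5 mm high; black lines on the rim at +x and -x. May be absent.
- hardener_l: Large hardener pot: yellow tapered plastic cup, blue band; 68 mm across the rim, 64 mm at the cup's bottom, wall 2.5 mm. Origin: centre of the foot's underside; z up, rim at z = 72 mm. Grey foot 14 mm high; inner floor of the cup at z = 18 mm. Locking bar under the foot along the pot's x, 61 mm long, 5 mm high; black lines on the rim at +x and -x. Always there.
- hardener_m: Medium hardener pot: yellow tapered plastic cup, green band; 56 mm across the rim, 52 mm at the cup's bottom, wall 2.5 mm. Origin: centre of the foot's underside; z up, rim at z = 82 mm. Grey foot 14 mm high; inner floor of the cup at z = 18 mm. Locking bar under the foot along the pot's x, 49 mm long, 5 mm high; black lines on the rim at +x and -x. May be absent.
- hardener_s: Small hardener pot: yellow tapered plastic cup, red band; 44 mm across the rim, 40 mm at the cup's bottom, wall 2.5 mm. Origin: centre of the foot's underside; z up, rim at z = 92 mm. Grey foot 14 mm high; inner floor of the cup at z = 18 mm. Locking bar under the foot along the pot's x, 37 mm long, 5 mm high; black lines on the rim at +x and -x. May be absent.
- holder_resin_l: Fixed grey holder cup of the white pot with the blue band: bore 72 mm, 48 mm high, empty if that pot is absent. Origin: centre of its underside, 10 mm above the bench; z up. A seated pot's origin is 10 mm above it and the pot's top 34 mm stand out. Red marks on the rim at its +x and -x (locked), green marks 75 degrees anticlockwise of them (free). Its place in the rack varies.
- holder_resin_m: Fixed grey holder cup of the white pot with the green band: bore 60 mm, 58 mm high, empty if that pot is absent. Origin: centre of its underside, 10 mm above the bench; z up. A seated pot's origin is 10 mm above it and the pot's top 34 mm stand out. Red marks on the rim at its +x and -x (locked), green marks 75 degrees anticlockwise of them (free). Its place in the rack varies.
- holder_resin_s: Fixed grey holder cup of the white pot with the red band: bore 48 mm, 68 mm high, empty if that pot is absent. Origin: centre of its underside, 10 mm above the bench; z up. A seated pot's origin is 10 mm above it and the pot's top 34 mm stand out. Red marks on the rim at its +x and -x (locked), green marks 75 degrees anticlockwise of them (free). Its place in the rack varies.
- holder_hardener_l: Fixed grey holder cup of the yellow pot with the blue band: bore 72 mm, 48 mm high, empty if that pot is absent. Origin: centre of its underside, 10 mm above the bench; z up. A seated pot's origin is 10 mm above it and the pot's top 34 mm stand out. Red marks on the rim at its +x and -x (locked), green marks 75 degrees anticlockwise of them (free). Its place in the rack varies.
- holder_hardener_m: Fixed grey holder cup of the yellow pot with the green band: bore 60 mm, 58 mm high, empty if that pot is absent. Origin: centre of its underside, 10 mm above the bench; z up. A seated pot's origin is 10 mm above it and the pot's top 34 mm stand out. Red marks on the rim at its +x and -x (locked), green marks 75 degrees anticlockwise of them (free). Its place in the rack varies.
- holder_hardener_s: Fixed grey holder cup of the yellow pot with the red band: bore 48 mm, 68 mm high, empty if that pot is absent. Origin: centre of its underside, 10 mm above the bench; z up. A seated pot's origin is 10 mm above it and the pot's top 34 mm stand out. Red marks on the rim at its +x and -x (locked), green marks 75 degrees anticlockwise of them (free). Its place in the rack varies.
- rack: Fixed aluminium plate 222 x 320 x 10 mm; holders in 2 rows along its y, 98 mm apart; origin under its centre. Claws at a holder's +x and -x keep the pot down while its x is within 40 deg of the holder's x (start: 0 to 8 deg anticlockwise; clockwise is a stop). At 45 to 125 deg anticlockwise it lifts out. Three rubber pads at 6 N each drag on the pot: below 0.6 N m to turn, 15 N to pull.
- wash_tray: Loose stainless wash tray, 250 mm (its x) x 150 mm (its y), rim 22 mm high, 1.2 kg, a 50 mm high carrying handle at each end of its x. On its floor stand two fixed round seats, open rings of 80 mm bore, their rims 44 mm and their floors 6 mm above the tray's origin (centre of its underside). It may get knocked aside during the work.
- seat_near (a point): Centre of the floor of one round seat of the wash tray, 58 mm along the tray's -x, 6 mm above the tray's underside; the seat's rim is 38 mm higher.
- seat_far (a point): Centre of the floor of the other round seat, 58 mm along the tray's +x, 6 mm above the tray's underside; the seat's rim is 38 mm higher.
- glue_bottle: Small white dropper bottle, 29 mm across, 80 mm high, standing loose on the bench near the rack; origin: centre of its underside, z up. Bystander: must stay upright.

How it is judged:
At the end, for the whole second after the job is handed in: Each large pot stands on the floor of a seat of the flat wash tray (within 4 mm; 14 mm off centre at most), every smaller pot present on the inner floor of the next larger present pot of its colour (within 6 mm; centres within 22 mm), all upright within 0.2 rad and at rest (angle between wash_tray's own z axis and vertical below 0.1 rad and angle between each of resin_l, resin_m, resin_s, hardener_l, hardener_m, hardener_s's own z axis and vertical below 0.2 rad and linear speed of each of resin_l, resin_m, resin_s, hardener_l, hardener_m, hardener_s below 0.03 m/s and ((horizontal distance between resin_l and seat_near below 0.014 m and z of resin_l in the frame of seat_near between -0.004 and 0.005 m) or (horizontal distance between resin_l and seat_far below 0.014 m and z of resin_l in the frame of seat_far between -0.004 and 0.005 m)) and z of resin_m in the frame of resin_l between 0.012 and 0.024 m and horizontal distance between each of resin_m, resin_s and resin_l below 0.022 m and z of resin_s in the frame of resin_l between 0.012 and 0.042 m and z of resin_s in the frame of resin_m between 0.012 and 0.024 m and horizontal distance between resin_s and resin_m below 0.022 m and ((horizontal distance between hardener_l and seat_near below 0.014 m and z of hardener_l in the frame of seat_near between -0.004 and 0.005 m) or (horizontal distance between hardener_l and seat_far below 0.014 m and z of hardener_l in the frame of seat_far between -0.004 and 0.005 m)) and z of hardener_m in the frame of hardener_l between 0.012 and 0.024 m and horizontal distance between each of hardener_m, hardener_s and hardener_l below 0.022 m and z of hardener_s in the frame of hardener_l between 0.012 and 0.042 m and z of hardener_s in the frame of hardener_m between 0.012 and 0.024 m and horizontal distance between hardener_s and hardener_m below 0.022 m); the robot touches nothing.
It fails at once if the glue bottle is knocked over (angle between glue_bottle's own z axis and vertical above 0.6 rad).
Of resin_m, resin_s, hardener_m, hardener_s only 2 to 3 are there at a start; the rules pass over those that are not, and their reading is None.
At some moment in a run one of wash_tray may be knocked a few centimetres aside while the robot is not near it.
Once in a run the grip may slacken for a moment while it holds something.
It also fails if it takes over 210 s, if anything falls off the work surface, if the arm or the gripper's body presses on something with over 40 N, if the wrist force passes 120 N, or if a joint passes its speed limit or range.

## Working session

There is one attempt and no reset: what is moved stays moved. The work goes in short steps, each a Python script; the robot and the scene stay as the last script left them, time stands still between calls to the robot, and variables do not carry over. Pictures are saved under pics/ and viewed, at most 14 in all, crops included, and the job is handed in when it is done.

```bash
ls; mkdir -p pics; python3 - <<'E'
from cell import env,kin,camera,calibration,job
import cv2,numpy as np
for n in("top","scene"):
    p,d=camera(n); cv2.imwrite(f"pics/{n}0.png",p); np.save(f"pics/{n}0.npy",d)
    c=calibration(n);R=cv2.Rodrigues(np.array(c["rvec"],float))[0];print(n,c,-R.T@np.array(c["tvec"]).ravel())
s=env.get_state();print(s["tcp_pos"],s["orientation"],s["opening"],s["time"],s["force"])
E
```

```text
pics
top {'fx': 374.1569314035644, 'fy': 374.1569314035644, 'cx': 260.70867245208643, 'cy': 189.58250444495778, 'rvec': array([ 2.17651856, -2.12041157,  0.18935249]), 'tvec': array([-0.0500505 ,  0.58964678,  1.00441963])} [ 0.42656219 -0.01660435  1.08481158]
scene {'fx': 483.6720047910188, 'fy': 483.6720047910188, 'cx': 248.69976183513148, 'cy': 190.39403769972463, 'rvec': array([ 1.95554546, -0.94088769,  0.55911463]), 'tvec': array([-0.38299021,  0.27365414,  0.73398349])} [-0.15664352 -0.5878985   0.62461029]
[0.26195743 0.62164878 0.30304895] [-9.35856175e-05  1.98066022e-01  9.80188352e-01 -7.98095615e-04] 0.08561918870882836 0.1 [ 0.08513649 -0.82668354  0.36018636]
```

View pics/top0.png

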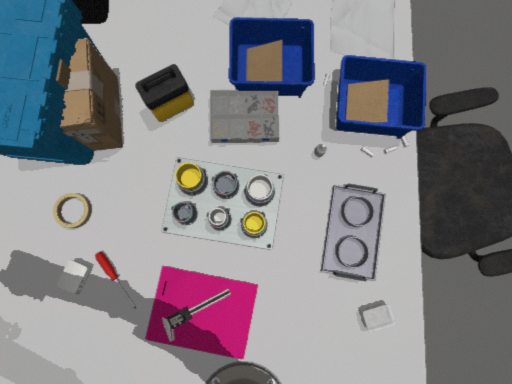

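View pics/scene0.png

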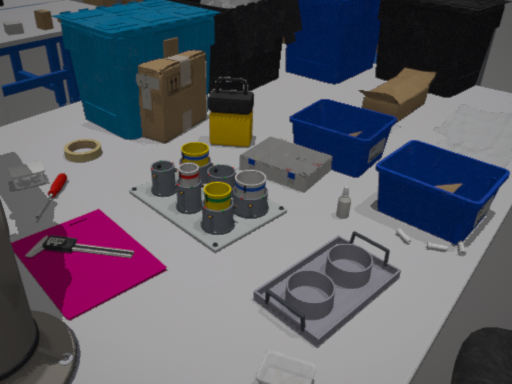

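The top view shows four pots: yellow large at (190,178), white large at (259,189), yellow medium at (254,223) and white small at (218,217). The holders at (225,185) and (184,213) are empty. The tray is at (353,232) and the bottle at (320,150).

```bash
cat > h.py <<'E'
from cell import env,kin,camera,calibration,job
import cv2,numpy as np
from scipy.optimize import least_squares
from scipy.spatial.transform import Rotation as Ro
def cloud(n,p=None,d=None):
    c=calibration(n)
    if d is None: p,d=camera(n)
    R=cv2.Rodrigues(np.array(c["rvec"],float))[0]
    v,u=np.mgrid[:d.shape[0],:d.shape[1]]
    P=np.stack([(u-c["cx"])/c["fx"]*d,(v-c["cy"])/c["fy"]*d,d],-1)
    W=(P-np.array(c["tvec"]).ravel())@R
    W[d==0]=np.nan
    return p,W
def circ(W,xy,z,rmax,dz=.006,rmin=0):
    P=W.reshape(-1,3); P=P[~np.isnan(P[:,0])]
    r=np.hypot(*(P[:,:2]-xy).T)
    Q=P[(abs(P[:,2]-z)<dz)&(r<rmax)&(r>rmin)]
    if len(Q)<8: return None
    s=least_squares(lambda a:np.hypot(Q[:,0]-a[0],Q[:,1]-a[1])-a[2],[*xy,.03],loss='soft_l1',f_scale=.002)
    return s.x,len(Q),np.median(Q[:,2])
def pix(n,X):
    c=calibration(n);K=np.array([[c["fx"],0,c["cx"]],[0,c["fy"],c["cy"]],[0,0,1]])
    return cv2.projectPoints(np.array(X,float).reshape(-1,1,3),np.array(c["rvec"],float),np.array(c["tvec"],float),K,None)[0].reshape(-1,2)
E
python3 - <<'E'
from h import *
p=cv2.imread("pics/top0.png");p,W=cloud("top",p,np.load("pics/top0.npy"))
for n,(u,v),z in [("hl",(190,178),.092),("rl",(259,189),.092),("hm",(254,223),.102),("rs",(218,217),.112),("em",(225,185),.068),("es",(184,213),.078),("seatA",(357,212),.044),("seatB",(350,252),.044)]:
    w=W[v-2:v+3,u-2:u+3].reshape(-1,3); w=np.nanmedian(w,0)
    # ray to height z
    print(n,w.round(3),[ (lambda c:None if c is None else (c[0].round(4),c[1],round(c[2],4)))(circ(W,w[:2],z,.05))])
for q in [(320,150),(179,159),(283,177),(164,231),(270,246),(343,185),(384,190),(322,273),(373,279)]:
    print(q,W[q[1],q[0]].round(3))
cv2.imwrite("pics/crop0.png",cv2.resize(p[150:255,155:300],None,fx=5,fy=5,interpolation=cv2.INTER_CUBIC))
for X in [(.5,.05),(.45,.05),(.4,.05)]:
    print(X,[kin.inverse_kinematics([*X,.35],[0,1,0,0])])
E
```

```text
hl [0.619 0.166 0.04 ] [(array([0.618 , 0.1633, 0.0328]), 127, np.float64(0.0931))]
rl [ 0.594 -0.03   0.039] [(array([ 0.5914, -0.0303,  0.0328]), 123, np.float64(0.0929))]
hm [ 0.497 -0.018  0.04 ] [(array([ 0.4944, -0.0172,  0.0268]), 96, np.float64(0.1035))]
rs [0.511 0.082 0.041] [(array([0.5078, 0.0782, 0.0208]), 73, np.float64(0.1142))]
em [0.605 0.068 0.022] [(array([0.6041, 0.0662, 0.0317]), 140, np.float64(0.0689))]
es [0.521 0.181 0.022] [(array([0.5207, 0.1758, 0.0259]), 128, np.float64(0.0784))]
seatA [ 0.539 -0.316  0.008] [(array([ 0.5391, -0.3103,  0.0413]), 127, np.float64(0.0445))]
seatB [ 0.424 -0.295  0.008] [(array([ 0.4243, -0.2934,  0.0411]), 134, np.float64(0.0449))]
(320, 150) [ 0.708 -0.2    0.056]
(179, 159) [0.68  0.206 0.012]
(283, 177) [ 0.637 -0.1    0.004]
(164, 231) [0.47  0.236 0.012]
(270, 246) [ 0.435 -0.065  0.018]
(343, 185) [ 0.618 -0.278  0.001]
(384, 190) [ 0.607 -0.4    0.001]
(322, 273) [ 0.363 -0.216 -0.002]
(373, 279) [ 0.351 -0.354  0.024]
(0.5, 0.05) [array([-0.9218106 ,  0.16778433,  0.7990568 ,  1.94279744, -0.13575987,
        1.08504596, -1.63693127])]
(0.45, 0.05) [array([-0.94983564,  0.03565305,  0.73599902,  2.04048617, -0.02721148,
        1.0748318 , -1.77199736])]
(0.4, 0.05) [array([-0.97939466, -0.09595345,  0.67097378,  2.13149773,  0.06736663,
        1.08627303, -1.91287692])]
```

View pics/crop0.png

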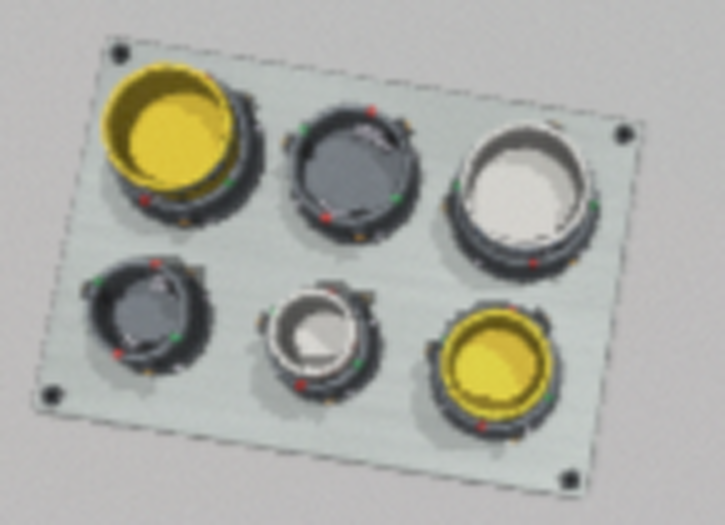

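```bash
cat >> h.py <<'E'
Q=lambda a:(Ro.from_euler('z',a)*Ro.from_euler('x',np.pi)).as_quat()[[3,0,1,2]]
H=.30; TW=np.radians(80)
def st(m=""):
    s=env.get_state();print(m,"t%.1f"%s["time"],"tcp",s["tcp_pos"].round(4),"F",np.round(s["force"],1),"T",np.round(s["torque"],2),"op %.4f"%s["opening"],"gf %.0f"%s["gripper_force"],"q7 %.2f"%s["qpos"][6],flush=True);return s
def choose(xy,place,zg):
    best=None
    for a in np.radians(np.arange(-180,180,15)):
        qs=[kin.inverse_kinematics(p,Q(b)) for p,b in [([*xy,H],a),([*xy,zg],a),([*xy,zg],a+TW),([*xy,H],a+TW),([*place,H],a+TW),([*place,.12],a+TW)]]
        if any(q is None for q in qs): continue
        m=max(abs(q[6]) for q in qs)+.3*max(np.abs(q-env.get_state()["qpos"]).max() for q in qs)
        if best is None or m<best[0]: best=(m,a)
    return best
def pick(xy,rim,D,a,dz=.045,f=60):
    zg=rim+dz
    env.reach([*xy,H],Q(a)); env.grip(min(D+.015,.085),f)
    env.movel([*xy,zg+.03],.2)
    if env.movel([*xy,zg],.06,stop_force=12): st("CONTACT"); return False
    env.grip(D-.012,f); st("gripped")
    for k in range(1,9): env.reach([*xy,zg],Q(a+TW*k/8))
    st("twisted")
    env.movel([*xy,zg+.035],.06); st("up35")
    env.movel([*xy,H],.2); st("lifted"); return True
def seats():
    p,W=cloud("top"); out=[]
    for g in SE:
        c=circ(W,g,.044,.055); c=circ(W,c[0][:2],.044,.05,rmin=.034) ; out.append(c)
        print("seat",c[0].round(4),c[1])
    return p,W,out
SE=[(.539,-.310),(.4243,-.2934)]
E
python3 - <<'E'
from h import *
xy=(.618,.1633)
b=choose(xy,(.539,-.310),.137);print(b,env.nose_length)
env.reach([*xy,H],Q(b[1]));st()
p,W=cloud("wrist");print(circ(W,xy,.092,.05))
cv2.imwrite("pics/w1.png",p)
E
```

```text
(np.float64(1.761099672570587), np.float64(0.2617993877991494)) 0.0726
 t2.2 tcp [0.6177 0.1648 0.2998] F [ 0.3 -0.3  0. ] T [ 0.03 -0.01 -0.02] op 0.0850 gf 0 q7 -1.37
(array([0.61747569, 0.16463304, 0.03268345]), 1052, np.float64(0.09149630647255216))
```

View pics/w1.png

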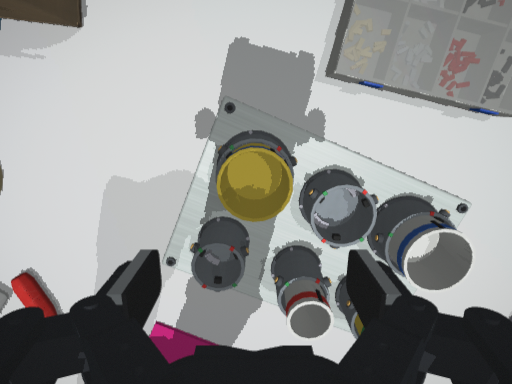

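The wrist view shows the yellow pot at (255,183). Wrist and top measurements agree to 1.5 mm, so I'll pick it.

```bash
python3 - <<'E'
from h import *
env.dwell(.3);st()
pick((.6177,.1642),.092,.068,.2618)
p,W,c=seats()
p,_=camera("wrist");cv2.imwrite("pics/w2.png",p)
E
```

```text
t2.5 tcp [0.6179 0.1636 0.3   ] F [ 0.9 -0.6 -0.9] T [-0.   -0.02  0.02] op 0.0856 gf 0 q7 -1.37
gripped t4.8 tcp [0.6181 0.164  0.1383] F [-2.3 -0.4  7.6] T [-0.15  0.49 -0.12] op 0.0662 gf 66 q7 -1.27
twisted t6.9 tcp [0.6179 0.1642 0.1383] F [-3.2 -2.2  8.7] T [-0.2   0.67  0.62] op 0.0661 gf 67 q7 -0.15
up35 t7.6 tcp [0.6178 0.1644 0.1724] F [ 0.6  0.3 -0.5] T [0.01 0.03 0.04] op 0.0660 gf 67 q7 -0.15
lifted t8.4 tcp [0.617  0.1641 0.2986] F [-0.7  0.2 -1.3] T [ 0.04  0.   -0.  ] op 0.0660 gf 67 q7 -0.18
seat [ 0.5391 -0.3102  0.0412] 130
seat [ 0.4243 -0.2935  0.0412] 136
```

View pics/w2.png

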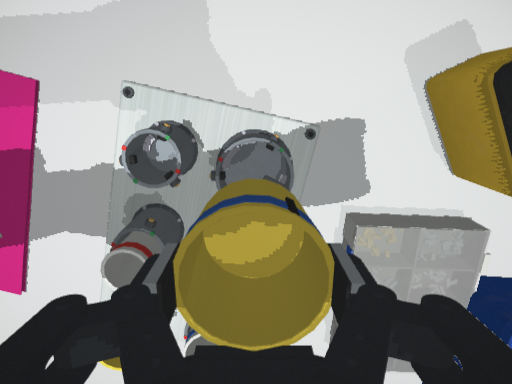

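```bash
cat >> h.py <<'E'
def place(xy,a,zend,D,off=(0,0)):
    "xy target of pot centre; zend expected TCP z at rest; off = held pot centre - tcp at yaw a"
    t=np.array(xy)-off
    env.reach([*t,H],Q(a)); env.dwell(.2); s=st("over"); op0=s["opening"]
    env.movel([*t,zend+.055],.15); env.dwell(.3); st("near")
    hit=env.movel([*t,zend-.004],.03,stop_force=8); s=st(f"down hit={hit} dz={env.get_state()['tcp_pos'][2]-zend:.4f}")
    return s
def release(D):
    env.grip(min(D+.016,.085)); p=env.get_state()["tcp_pos"]; env.movel([*p[:2],p[2]+.06],.1); env.movel([*p[:2],H],.2); st("released")
def held(rim):
    p,W=cloud("wrist");s=env.get_state();c=circ(W,s["tcp_pos"][:2],s["tcp_pos"][2]-rim,.05);print("held",c[0].round(4),c[1],"tcp",s["tcp_pos"][:2].round(4));return c[0][:2]-s["tcp_pos"][:2]
E
python3 - <<'E'
from h import *
a=.2618+TW
off=held(.0463);print(off)
place((.5391,-.3102),a,.1243,.068,off if np.hypot(*off)<.006 else (0,0))
E
```

```text
held [0.6159 0.1652 0.0329] 6332 tcp [0.6169 0.1641]
[-0.00100152  0.00115725]
over t10.5 tcp [ 0.5407 -0.3103  0.2999] F [ 0.   0.9 -0.2] T [-0.01 -0.05 -0.05] op 0.0658 gf 67 q7 0.68
near t11.8 tcp [ 0.5404 -0.3114  0.1799] F [ 0.1  0.2 -1.9] T [ 0.04 -0.04  0.01] op 0.0660 gf 67 q7 0.74
down hit=True dz=-0.0000 t13.4 tcp [ 0.5401 -0.3114  0.1243] F [-1.7  0.4  4.8] T [ 0.1   0.06 -0.02] op 0.0658 gf 67 q7 0.76
```

Contact came at exactly the expected height. Next I'll release and go for the white large pot.

```bash
cat >> h.py <<'E'
def refine(xy,rim,a,r):
    env.reach([*xy,H],Q(a)); env.dwell(.2)
    p,W=cloud("wrist"); c=circ(W,xy,rim,.05); print("refined",c[0].round(4),c[1],round(c[2],4)); return c[0][:2],abs(c[0][2]-r)<.002
E
python3 - <<'E'
from h import *
release(.068)
xy=(.5914,-.0303)
b=choose(xy,SE[1],.137);print(b)
c,ok=refine(xy,.092,b[1],.0328)
if ok and np.hypot(*(c-xy))<.005:
    if pick((c+xy)/2,.092,.068,b[1]):
        off=held(.0463); print(off)
        p,W,s=seats(); cv2.imwrite("pics/top1.png",p)
E
```

```text
released t15.2 tcp [ 0.5388 -0.3103  0.2986] F [-0.  -0.7 -0.5] T [-0.01  0.    0.05] op 0.0837 gf 0 q7 0.68
(np.float64(1.5342337999969438), np.float64(0.5235987755982988))
refined [ 0.5906 -0.0293  0.0327] 1060 0.0914
gripped t19.1 tcp [ 0.5913 -0.0299  0.1381] F [-2.9  0.4  6.8] T [0.08 0.51 0.17] op 0.0648 gf 66 q7 -0.75
twisted t21.2 tcp [ 0.5912 -0.0297  0.1381] F [-2.  -0.6 10.6] T [0.04 0.81 0.39] op 0.0650 gf 68 q7 0.37
up35 t21.9 tcp [ 0.5911 -0.0298  0.1724] F [-0.9 -0.2 -0.2] T [-0.01  0.05 -0.02] op 0.0651 gf 74 q7 0.37
lifted t22.7 tcp [ 0.5902 -0.0297  0.2987] F [ 0.2 -0.  -1. ] T [-0.05  0.07  0.02] op 0.0648 gf 74 q7 0.35
held [ 0.5894 -0.029   0.0328] 6180 tcp [ 0.5901 -0.0297]
[-0.00064732  0.00068193]
seat [ 0.5369 -0.3069  0.0386] 108
seat [ 0.4244 -0.2934  0.0411] 136
```

View pics/top1.png

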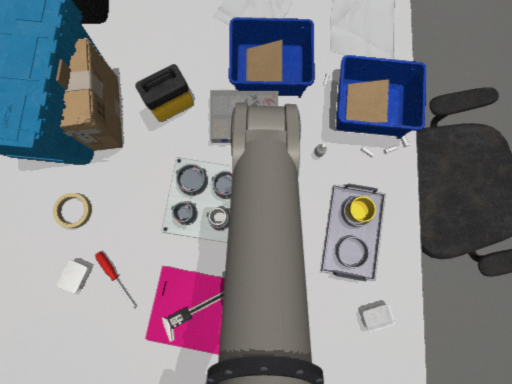

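The yellow pot stands in the far seat at (360,209), and the tray hasn't moved. I'll place the white one and then pick the yellow medium.

```bash
python3 - <<'E'
from h import *
a=.5236+TW
s=place((.4244,-.2934),a,.1243,.068,np.array([-.0006,.0007]))
if abs(s["tcp_pos"][2]-.1243)<.004:
    release(.068)
    xy=(.4944,-.0172)
    b=choose(xy,SE[0],.147);print(b)
    c,ok=refine(xy,.102,b[1],.0268);print(ok)
    if ok and np.hypot(*(c-xy))<.005 and pick((c+xy)/2,.102,.056,b[1]):
        off=held(.0463); print(off)
        p,W,_=seats(); cv2.imwrite("pics/top2.png",p)
        for g in SE: print(circ(W,g,.078,.06))
E
```

```text
over t24.2 tcp [ 0.426  -0.2931  0.2999] F [ 0.6 -0.1 -1.1] T [-0.02 -0.03  0.03] op 0.0649 gf 74 q7 0.91
near t25.4 tcp [ 0.4253 -0.2942  0.1799] F [-0.3 -0.4 -1.1] T [-0.01  0.07 -0.02] op 0.0652 gf 74 q7 0.97
down hit=True dz=-0.0001 t27.1 tcp [ 0.4251 -0.2944  0.1242] F [-0.7  1.   4.5] T [ 0.08  0.29 -0.01] op 0.0650 gf 74 q7 1.01
released t28.9 tcp [ 0.4239 -0.2934  0.2987] F [-0.3  0.1 -0.7] T [0.01 0.   0.01] op 0.0840 gf 0 q7 0.91
(np.float64(1.6745867692231124), np.float64(0.5235987755982988))
refined [ 0.4935 -0.0163  0.0267] 910 0.1016
True
gripped t33.2 tcp [ 0.4942 -0.0168  0.1478] F [-2.3 -0.   7. ] T [-0.06  0.44 -0.01] op 0.0546 gf 62 q7 -0.99
twisted t35.3 tcp [ 0.4942 -0.0167  0.1478] F [-2.4 -0.7  9. ] T [0.02 0.35 0.37] op 0.0545 gf 64 q7 0.17
up35 t36.0 tcp [ 0.4945 -0.017   0.1826] F [ 0.1 -0.7  0.4] T [-0.34 -0.09 -0.02] op 0.0540 gf 69 q7 0.19
lifted t36.8 tcp [ 0.4933 -0.0167  0.2989] F [-0.9  0.3 -0.3] T [ 0.02  0.04 -0.  ] op 0.0545 gf 69 q7 0.22
held [ 0.4924 -0.0155  0.0271] 5636 tcp [ 0.493  -0.0167]
[-0.00069168  0.00116914]
seat [ 0.5369 -0.3064  0.0383] 112
seat [ 0.4234 -0.2897  0.0386] 112
(array([ 0.5408678 , -0.31117692,  0.0328933 ]), 138, np.float64(0.07896946095284048))
(array([ 0.42690412, -0.29510395,  0.03281578]), 136, np.float64(0.07912975451376361))
```

```bash
ls pics
```

```text
crop0.png
scene0.npy
scene0.png
top0.npy
top0.png
top1.png
top2.png
w1.png
w2.png
```

```bash
python3 - <<'E'
from h import *
a=.5236+TW
s=place((.5398,-.3106),a,.1518,.056,np.array([-.0007,.0011]))
if abs(s["tcp_pos"][2]-.1518)<.004:
    release(.056)
    xy=(.5078,.0782)
    b=choose(xy,SE[1],.157);print(b)
    c,ok=refine(xy,.112,b[1],.0208);print(ok)
    if ok and np.hypot(*(c-xy))<.005 and pick((c+xy)/2,.112,.044,b[1]):
        off=held(.0463); print(off)
        p,W=cloud("top"); cv2.imwrite("pics/top3.png",p)
        print(circ(W,SE[0],.106,.06),circ(W,SE[1],.078,.06))
E
```

```text
over t38.2 tcp [ 0.5411 -0.3099  0.3002] F [-0.1 -0.3 -0.8] T [ 0.05  0.06 -0.02] op 0.0544 gf 69 q7 0.79
near t39.3 tcp [ 0.5408 -0.3119  0.2076] F [-0.2 -0.9 -2. ] T [ 0.01  0.03 -0.02] op 0.0540 gf 69 q7 0.79
down hit=True dz=0.0001 t40.9 tcp [ 0.5406 -0.3119  0.1519] F [-1.   0.4  4.8] T [ 0.11  0.2  -0.02] op 0.0542 gf 70 q7 0.79
released t42.6 tcp [ 0.5392 -0.3111  0.2987] F [-0.4 -0.7 -0.4] T [-0.02 -0.03 -0.01] op 0.0718 gf 0 q7 0.79
(np.float64(1.6472795879335247), np.float64(0.7853981633974483))
refined [0.5069 0.0798 0.0208] 781 0.1123
True
gripped t46.6 tcp [0.5075 0.0792 0.1572] F [-1.1  0.  -0.4] T [0.09 0.02 0.09] op 0.0417 gf 61 q7 -1.05
twisted t48.8 tcp [0.507  0.0789 0.1569] F [-3.2  0.8  1. ] T [0.12 0.78 0.22] op 0.0415 gf 62 q7 0.14
up35 t49.5 tcp [0.5084 0.0791 0.1931] F [ 0.1  0.4 -0.2] T [0.02 0.06 0.  ] op 0.0412 gf 63 q7 0.17
lifted t50.2 tcp [0.507  0.0788 0.2992] F [-0.5 -0.3 -1. ] T [-0.07 -0.02  0.02] op 0.0412 gf 63 q7 0.24
held [0.5057 0.08   0.0212] 4792 tcp [0.5066 0.0787]
[-0.0009134  0.001261 ]
(array([ 0.54149106, -0.31212344,  0.02684251]), 113, np.float64(0.10675307387855054)) (array([ 0.42694063, -0.29533225,  0.03284878]), 129, np.float64(0.07944466038513552))
```

View pics/top3.png

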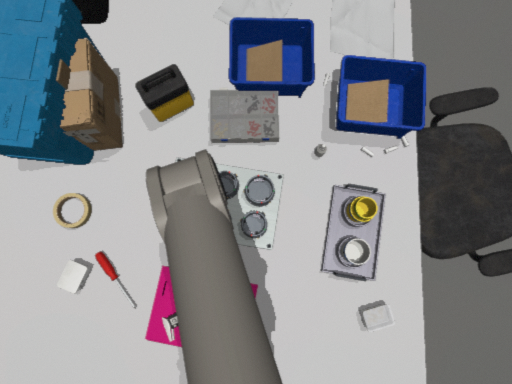

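The yellow pots are nested at (362,209). The white large stands at (353,251) and the rack shows empty holders. Now I'll place the small white pot.

```bash
python3 - <<'E'
from h import *
a=.7854+TW
s=place((.4258,-.2946),a,.1612,.044,np.array([-.0009,.0012]))
if abs(s["tcp_pos"][2]-.1612)<.004:
    release(.044)
    env.reach([.5,.12,.35],Q(a)); env.dwell(1)
    p,W=cloud("top")
    for g,z in((SE[0],.078),(SE[0],.106),(SE[1],.078),(SE[1],.116)): print(z,circ(W,g,z,.06,.005))
    p2,_=camera("scene")
    cv2.imwrite("pics/end.png",np.hstack([cv2.resize(p[120:320,150:430],(400,286)),p2[100:386,60:460][:286,:400] if p2[100:386].shape[0]==286 else cv2.resize(p2[100:384,60:460],(400,286))]))
E
```

```text
over t51.9 tcp [ 0.4274 -0.2948  0.3   ] F [-1.   0.7 -0.7] T [0.03 0.04 0.04] op 0.0412 gf 63 q7 1.06
near t52.9 tcp [ 0.427  -0.296   0.2169] F [ 0.2  0.3 -0.7] T [-0.02  0.02 -0.04] op 0.0414 gf 63 q7 1.04
down hit=True dz=-0.0005 t54.6 tcp [ 0.4268 -0.2959  0.1607] F [-0.2 -0.2  6.1] T [0.07 0.27 0.  ] op 0.0411 gf 64 q7 1.02
released t56.2 tcp [ 0.4257 -0.2953  0.2993] F [ 0.1  0.5 -0.9] T [ 0.01 -0.   -0.02] op 0.0599 gf 0 q7 1.06
0.078 (array([ 0.54019309, -0.30877697,  0.03018969]), 116, np.float64(0.07889951266435474))
0.106 (array([ 0.54137111, -0.31215916,  0.02684426]), 107, np.float64(0.10757648846908237))
0.078 (array([ 0.42670979, -0.29511621,  0.03194729]), 129, np.float64(0.07899810253505775))
0.116 (array([ 0.4282324 , -0.29570685,  0.02093206]), 94, np.float64(0.11744863326742755))
```

View pics/end.png

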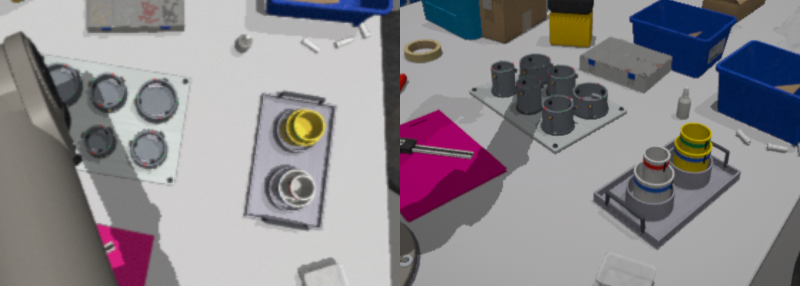

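Both nests stand upright and fully home, yellow at (695,145) and white at (655,175). All six holders are empty and the bottle is upright at (684,103), so I'm handing the job in.

```bash
python3 -c "
from cell import job
print(job.job_done())"
```

```text
the job is handed in; nothing more can be done
None
```

I handed the job in at about 57 s on the robot's clock: all four pots that were there are nested by colour in the wash tray, upright and at full depth, and the glue bottle is still standing; the job call gave no verdict.

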